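# Index the sample turntable to the pick-up place

## Task

Bring the tallest of the three bottles on the turntable round to the pick-up place at the pointer by working the turntable's press lever: each full press and release turns the table on by one socket. Do not touch the turntable or that bottle; leave it standing upright in its socket at the pointer and let the lever come back up.

Things in the scene. Friction and masses are not known exactly. Their poses are not given: they have to be found in the camera images.
- tall_bottle: The tallest of the three capped bottles on the turntable: round, 42 mm diameter, 102 mm high (the others, 36 x 87 and 24 x 49 mm, are bystanders). Origin at the centre of its underside, z up. It stands loose in a 46 mm socket, 2, 3 or 4 sockets before the pick-up place at the start, and is not to be handled.
- turntable: Aluminium disc, 218 mm diameter, eight white sockets every 45 degrees at 80 mm radius. Origin on its axis, 40 mm above the work surface (socket floors at 48 mm, rims at 78, tallest bottle's top at 150); z up. A ratchet turns it counter-clockwise seen from above, 45 degrees per full press of the lever; it stays put while the lever returns. Not to be touched.
- pickup (a point): The pick-up place: a fixed point 80 mm from the turntable's axis, at the height of the socket floors. A small steel pointer post, 78 mm high, stands just outside the disc there and points at it. An indexed socket has its centre here.
- pad (a point): Top centre of the ribbed black pad, 46 x 44 mm, at the end of the steel lever on one side of the foot, 225 mm from the turntable's axis (moves with the lever). At rest 84 mm above the work surface, sloping up outward by 0.2 rad; pressed straight down with closed fingertips it goes 35 mm down to a firm stop, centre 49 mm high and 6 mm farther out, sloping down outward.
- press_lever (a joint): Angle of the press lever: 0 at rest (up), 0.40 rad fully pressed. Hinge axis level, 50 mm high, 142 mm from the turntable's axis, square to the line to the pad. Takes 5 to 15 N; a spring lifts it back within 0.5 s when released. Press it to the stop (a short press may not catch the next socket) and let it come fully up before the next press.

How it is judged:
At the end, for the whole second after the job is handed in: The tallest bottle stands upright (within 10 degrees) and at rest in its socket, its axis within 16 mm of the pick-up place, and the press lever is back up (within 0.06 rad) (horizontal distance between tall_bottle and pickup below 0.016 m and angle between tall_bottle's own z axis and vertical below 0.17 rad and z of tall_bottle in the frame of turntable below 0.015 m and value of joint press_lever below 0.06 rad and linear speed of tall_bottle below 0.02 m/s); the robot touches nothing.
It fails at once if the robot touches the turntable (contact force between any of the fingers, the arm and turntable above 1 N).
It fails at once if the robot touches the tallest bottle (contact force between any of the fingers, the arm and tall_bottle above 0.5 N).
It also fails if it takes over 48 s, if anything falls off the work surface, if the arm or the gripper's body presses on something with over 40 N, if the wrist force passes 120 N, or if a joint passes its speed limit or range.

## Robot

A 6-joint arm with a two-finger parallel gripper is mounted at the origin on a cart in front of the work surface, level with it; the furniture and walls round the work are solid. World frame = base frame: x ahead of the robot, y to its left, z up, the work surface at z = 0. Lengths are in m, angles in rad, forces in N, time in s.
With the tool pointing down it reaches from about 0.375 to 0.75 m from the base axis. Payload 9 kg.
Tool frame: the origin (TCP) lies at the very end of the fingers, on their centre line; the grasp point (between the pads) lies grasp_offset behind it (grasp_offset is the distance from the TCP to the grasp point, in m); z points along the fingers, y is the line along which they close (so a half turn about z gives the same grasp; the last joint's range is limited). The gripper opens to 85 mm and grips with 20 to 120 N. Pads are 22 mm wide; open, the fingers measure 114 mm over their backs; the gripper's body (76 mm by 85 mm) begins 54 mm behind the grasp point. The pads swing forward as they close: fully open they stand 13 mm farther back than shut.
Start: joints at [1.099, 0.104, 0.097, 1.564, 0, 1.353], TCP at [0.151, 0.581, 0.231] pointing down, gripper open.
Joint ranges: [-2.99, 2.99], [-0.84, 1.86], [-1.1, 1.16], [-1.84, 2.11], [-1.51, 1.56], [-3.14, 3.14]. Speed limits (rad/s): [2.22, 2.22, 2.57, 3.14, 3.14, 3.14].

## Interface

Orientations are given as a rotation vector (axis times angle).
In Python, from station import * gives the robot as it stands.
- The arm moves only by the tool servo_tool, never from a script. Its argument "commands" is a list of rows, each an object of numbers: "x", "y", "z": the shift along the tool's x, y, z in mm; "roll": the turn about the tool's z in rad. A call has 1 to 12 rows; each row shifts and turns the commanded pose from where the row before left it, along the tool's axes as they then stand; what a row does not reach is not made up. A row lasts 1/12 s, in which the tool goes at most 41.7 mm and 7.16 degrees, less where a joint would pass 70% of its speed; a pose out of reach is approached as far as the arm can. A call is refused whole if a number of a shift passes 41.7 or a number of a turn 0.125, either way. A call with a gripper value outside its range is refused whole. "gripper" is the finger opening in mm, from 0 to 85.4, set as the call begins (left out, the last holds). The fingers move at their own pace and stop on an object; the grip force is fixed at half the most. Time passes only in rows, so rows that do not move let the fingers close. It gives the time, the measured TCP pose, the force, the opening and the grip force at its end, in the units of the state.
- get_obs(): the state, without advancing time (a new reading comes with each control period).
- get_image(name): name is "scene" or "top" or "wrist"; returns a dict with "color" (384x512x3 uint8, red, green, blue), "K" (3x3 intrinsics, pixels), "extrinsics" (4x4, takes a point from camera to world coordinates); the wrist camera has in their place "hand_eye" (4x4, takes a point from camera to tool coordinates, whose origin is the TCP and whose axes are the flange's). Camera axes: x right, y up, looking along -z (the intrinsics and any distortion apply to the point x, -y, -z); pixel columns grow to the right and rows downward; lengths in m; the calibration is good to about 2 mm. A picture is of the moment at which its call begins: read the wrist's pose just before it. There is no depth.
- finish_job(): hands the job in; it is judged then, once.
The state is a dict: "time_s": time; "q": joint angles; "qd": joint speeds; "joint_efforts": joint torques, N m; "position": TCP position; "tool_rot": TCP orientation; "ft_force": force on the tool from outside, world axes, zero at the start; "torque": the same for the moment, N m; "grip_width": finger opening in m; "grasp_force": force on a finger pad.
Only numpy, scipy, OpenCV 4.12 (cv2) and the standard library are available. Lean on these libraries where they do the work, as an engineer would, in place of code of your own. Each camera call takes 0.05 s, during which the arm holds its last target. There are 200 camera calls.

## Working session

There is one attempt and no reset: what is moved stays moved. The work goes in short steps, Python scripts to look and compute and a tool call to move; the robot and the scene stay as the last step left them, time stands still between calls to the robot, and variables do not carry over. Pictures are saved under pics/ and viewed, at most 10 in all, crops included, and the job is handed in when it is done.

Besides the shell and the picture viewer there is one more tool, called after "Request:" in YAML: its name, and indented under it one key for each argument. servo_tool: Moves the arm, as the interface text tells. Its arguments: {"type":"object","properties":{"commands":{"type":"array","items":{"type":"object","properties":{"x":{"type":"number"},"y":{"type":"number"},"z":{"type":"number"},"roll":{"type":"number"}}}},"gripper":{"type":"number"}},"required":["commands"]}

```bash
mkdir -p pics
python3 - <<'E'
from station import *
import cv2,numpy as np
o=get_obs();print(o['time_s'],o['position'],o['tool_rot'],o['grip_width'])
for n in("top","scene"):
    r=get_image(n);cv2.imwrite(f"pics/{n}0.png",r["color"][:,:,::-1]);print(n,r["K"].tolist(),np.round(r["extrinsics"],4).tolist(),[k for k in r])
E
```

```text
0.0 [0.15049815 0.58047982 0.2305343 ] [-3.97587782e-01 -3.11589345e+00  1.95144712e-03] 0.08520302342395901
top [[420.8265281901876, 0.0, 254.96425869574733], [0.0, 420.8265281901876, 193.54078633041635], [0.0, 0.0, 1.0]] [[-0.0286, 0.9966, -0.0777, 0.5272], [-0.9995, -0.0273, 0.0168, 0.0447], [0.0146, 0.0781, 0.9968, 0.9679], [0.0, 0.0, 0.0, 1.0]] ['color', 'K', 'extrinsics']
scene [[370.6612639656327, 0.0, 251.33969569408413], [0.0, 370.6612639656327, 189.90481966768314], [0.0, 0.0, 1.0]] [[0.7332, 0.2689, -0.6246, 0.0609], [-0.68, 0.3012, -0.6685, -0.5271], [0.0083, 0.9149, 0.4037, 0.4594], [0.0, 0.0, 0.0, 1.0]] ['color', 'K', 'extrinsics']
```

View pics/top0.png

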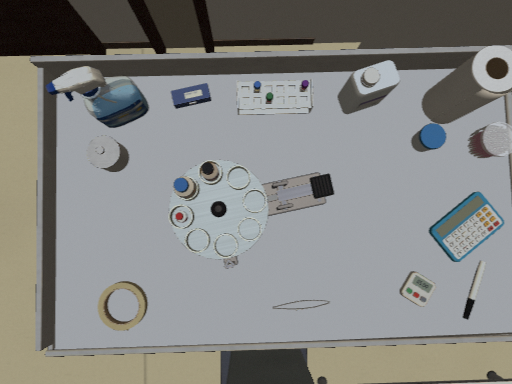

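View pics/scene0.png

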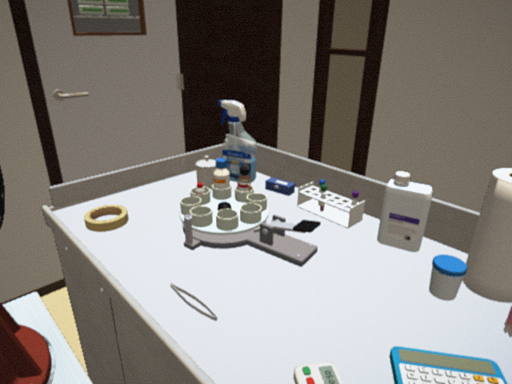

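The top view shows the turntable hub near (218,209), the pointer at (231,262) and the pad at (321,186). Counting clockwise from the pointer, the red cap (180,215) is 2 sockets before it, blue (184,187) is 3 and black (210,170) is 4. Next I'll triangulate the heights of the blue and black caps and the pad position.

```bash
cat > h.py <<'E'
import numpy as np
K={'top':(420.8265,254.964,193.541),'scene':(370.6613,251.340,189.905)}
E={'top':np.array([[-0.0286,0.9966,-0.0777,0.5272],[-0.9995,-0.0273,0.0168,0.0447],[0.0146,0.0781,0.9968,0.9679]]),
'scene':np.array([[0.7332,0.2689,-0.6246,0.0609],[-0.68,0.3012,-0.6685,-0.5271],[0.0083,0.9149,0.4037,0.4594]])}
def ray(n,u,v):
    f,cx,cy=K[n];d=E[n][:,:3]@np.array([(u-cx)/f,-(v-cy)/f,-1]);return E[n][:,3],d
def plane(n,u,v,z):
    o,d=ray(n,u,v);return o+d*(z-o[2])/d[2]
def proj(n,p):
    f,cx,cy=K[n];c=E[n][:,:3].T@(np.array(p)-E[n][:,3]);return cx-f*c[0]/c[2],cy+f*c[1]/c[2]
E
python3 - <<'E'
from h import *
import cv2
t=cv2.imread('pics/top0.png');s=cv2.imread('pics/scene0.png')
a=cv2.resize(t[140:275,150:350],None,fx=4,fy=4,interpolation=cv2.INTER_CUBIC)
b=cv2.resize(s[140:275,170:340],None,fx=4,fy=4,interpolation=cv2.INTER_CUBIC)
cv2.imwrite('pics/a.png',a[:,:800]);cv2.imwrite('pics/b.png',b)
for nm,p in(('blue',(184,187)),('black',(210,169))):
    for z in(.15,.135): q=plane('top',*p,z);print(nm,z,q.round(4),np.round(proj('scene',q),1))
print('pad',plane('top',321,186,.084),'axis',plane('top',218,209,.085))
E
```

```text
blue 0.15 [0.6075 0.1687 0.15  ] [221.5 160.7]
blue 0.135 [0.609 0.171 0.135] [221.6 165.9]
black 0.15 [0.6415 0.1175 0.15  ] [245.2 162.8]
black 0.135 [0.6436 0.1188 0.135 ] [245.5 168.1]
pad [ 0.60825588 -0.11028187  0.084     ] axis [0.56565977 0.10820451 0.085     ]
```

View pics/a.png

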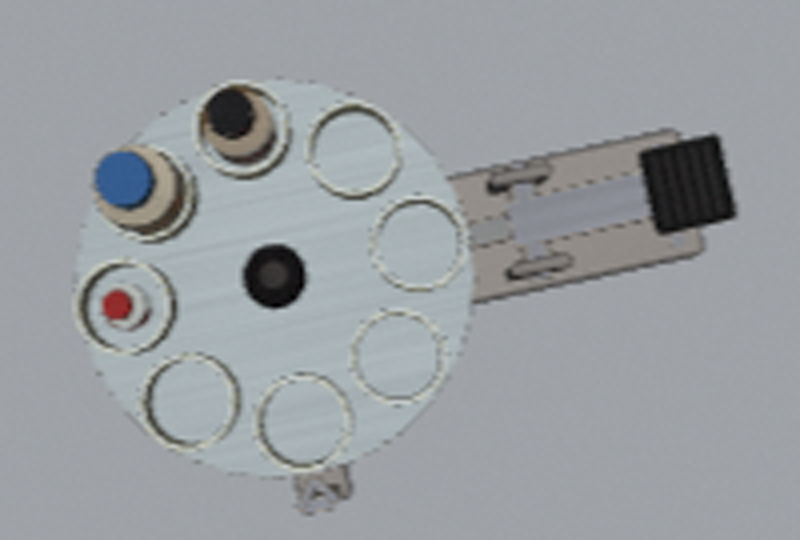

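View pics/b.png

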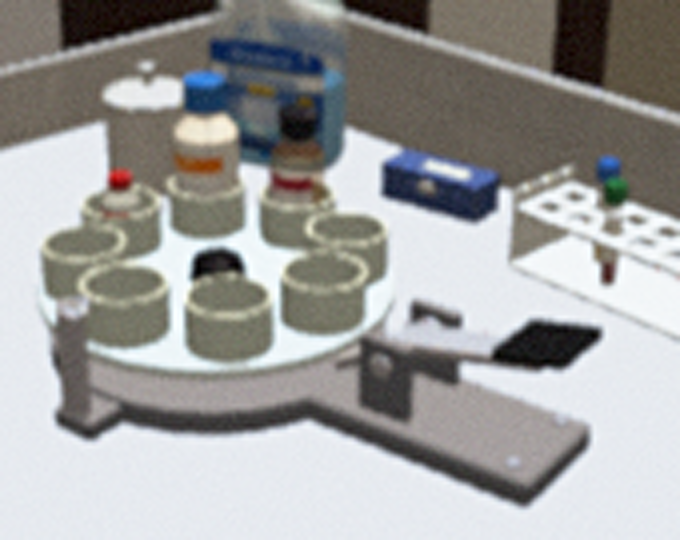

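The blue-capped bottle is the tallest. Its cap top fits z of about 0.15, and its body is the widest. It stands 3 sockets before the pointer, so it needs three presses. The pad centre is at about (0.609, -0.113), so I'm moving above it now.

Request:
servo_tool:
  commands:
    - {"x": -26, "y": -23}
    - {"x": -26, "y": -23}
    - {"x": -26, "y": -23}
    - {"x": -26, "y": -23}
    - {"x": -26, "y": -23}
    - {"x": -26, "y": -23}
    - {"x": -26, "y": -23}
    - {"x": -26, "y": -23}
    - {"x": -26, "y": -23}
    - {"x": -26, "y": -23}
    - {"x": -26, "y": -23}
    - {"x": -26, "y": -23}
  gripper: 0

```text
$.commands[0]: bad value
```

Request:
servo_tool:
  commands:
    - {"x": -26, "y": -23}
    - {"x": -26, "y": -23}
    - {"x": -26, "y": -23}
    - {"x": -26, "y": -23}
    - {"x": -26, "y": -23}
    - {"x": -26, "y": -23}
    - {"x": -26, "y": -23}
    - {"x": -26, "y": -23}
    - {"x": -26, "y": -23}
    - {"x": -26, "y": -23}
    - {"x": -20, "y": -20}
    - {}
    - {}

```text
$.commands[0]: bad value
```

Request:
servo_tool:
  commands:
    - {"x": -26, "y": -23, "z": 0, "roll": 0}
    - {"x": -26, "y": -23, "z": 0, "roll": 0}
    - {"x": -26, "y": -23, "z": 0, "roll": 0}
    - {"x": -26, "y": -23, "z": 0, "roll": 0}
    - {"x": -26, "y": -23, "z": 0, "roll": 0}
    - {"x": -26, "y": -23, "z": 0, "roll": 0}
    - {"x": -26, "y": -23, "z": 0, "roll": 0}
    - {"x": -26, "y": -23, "z": 0, "roll": 0}
    - {"x": -26, "y": -23, "z": 0, "roll": 0}
    - {"x": -26, "y": -23, "z": 0, "roll": 0}
    - {"x": -26, "y": -23, "z": 0, "roll": 0}
    - {"x": -26, "y": -23, "z": 0, "roll": 0}
  gripper: 0

```text
time_s: 1.1
position: [0.3838, 0.2337, 0.2311]
tool_rot: [-0.397, -3.116, -0.0]
ft_force: [0.0, 0.8, -1.0]
grip_width: 0.0001
grasp_force: 0.0
```

Request:
servo_tool:
  commands:
    - {"x": -27, "y": -25, "z": 0, "roll": 0}
    - {"x": -27, "y": -25, "z": 0, "roll": 0}
    - {"x": -27, "y": -25, "z": 0, "roll": 0}
    - {"x": -27, "y": -25, "z": 0, "roll": 0}
    - {"x": -27, "y": -25, "z": 0, "roll": 0}
    - {"x": -27, "y": -25, "z": 0, "roll": 0}
    - {"x": -27, "y": -25, "z": 0, "roll": 0}
    - {"x": -27, "y": -25, "z": 0, "roll": 0}
    - {"x": -27, "y": -25, "z": 0, "roll": 0}
    - {"x": -27, "y": -25, "z": 0, "roll": 0}
    - {"x": -27, "y": -25, "z": 0, "roll": 0}
    - {"x": 0, "y": 0, "z": 0, "roll": 0}

```text
time_s: 2.1
position: [0.6034, -0.1107, 0.2284]
tool_rot: [-0.404, -3.113, 0.001]
ft_force: [-0.2, 0.2, -0.0]
grip_width: -0.0001
grasp_force: 0.0
```

Request:
servo_tool:
  commands:
    - {"x": 0, "y": 0, "z": 40, "roll": 0}
    - {"x": 0, "y": 0, "z": 40, "roll": 0}
    - {"x": 0, "y": 0, "z": 20, "roll": 0}
    - {"x": 0, "y": 0, "z": 0, "roll": 0}
    - {"x": 0, "y": 0, "z": 0, "roll": 0}

```text
time_s: 2.52
position: [0.6009, -0.105, 0.1305]
tool_rot: [-0.397, -3.114, -0.001]
ft_force: [-0.6, -0.6, 0.9]
grip_width: 0.0
grasp_force: 0.0
```

Run:
```python
from station import *
import cv2
cv2.imwrite('pics/c.png',cv2.resize(np.hstack([get_image('top')['color'][140:275,150:350],get_image('scene')['color'][140:275,170:370]]) if 0 else get_image('scene')['color'][140:275,170:370],None,fx=4,fy=4)[:,:,::-1])
```

```text
(no output)
```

View pics/c.png

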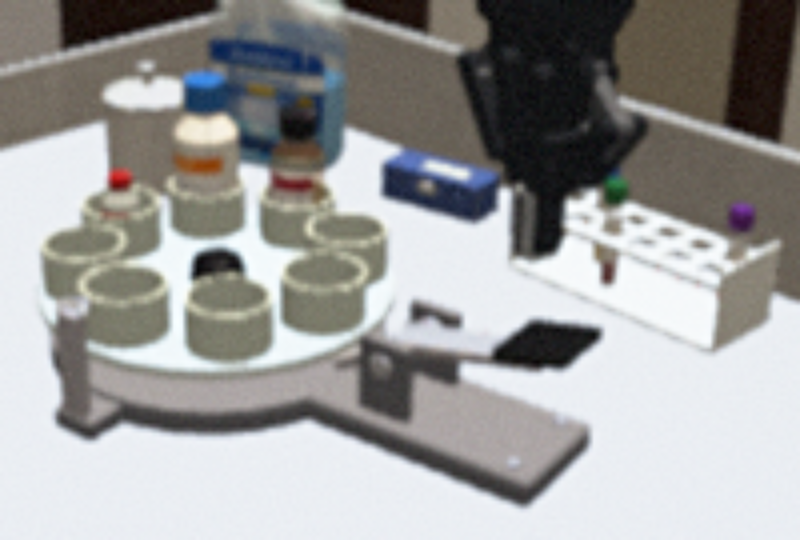

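The closed fingertips, at crop (535,255), hang just above the pad at crop (550,343). I'll shift about 12 mm and press.

Request:
servo_tool:
  commands:
    - {"x": -10, "y": -7, "z": 0, "roll": 0}
    - {"x": 0, "y": 0, "z": 20, "roll": 0}
    - {"x": 0, "y": 0, "z": 15, "roll": 0}
    - {"x": 0, "y": 0, "z": 10, "roll": 0}
    - {"x": 0, "y": 0, "z": 10, "roll": 0}
    - {"x": 0, "y": 0, "z": 10, "roll": 0}
    - {"x": 0, "y": 0, "z": 10, "roll": 0}
    - {"x": 0, "y": 0, "z": 3, "roll": 0}
    - {"x": 0, "y": 0, "z": 0, "roll": 0}

```text
time_s: 3.32
position: [0.612, -0.1174, 0.0563]
tool_rot: [0.399, 3.111, -0.007]
ft_force: [0.0, -5.3, 6.1]
grip_width: 0.0001
grasp_force: 3.9
```

Only about 6 N so far, and z is still short of 49 mm. I'll continue in small steps until it reaches the firm stop.

Request:
servo_tool:
  commands:
    - {"x": 0, "y": 0, "z": 3, "roll": 0}
    - {"x": 0, "y": 0, "z": 3, "roll": 0}
    - {"x": 0, "y": 0, "z": 0, "roll": 0}
    - {"x": 0, "y": 0, "z": 0, "roll": 0}

```text
time_s: 3.65
position: [0.6121, -0.1174, 0.0508]
tool_rot: [0.399, 3.11, -0.007]
ft_force: [-0.8, -8.9, 7.1]
grip_width: -0.0002
grasp_force: 4.4
```

Request:
servo_tool:
  commands:
    - {"x": 0, "y": 0, "z": 3, "roll": 0}
    - {"x": 0, "y": 0, "z": 3, "roll": 0}
    - {"x": 0, "y": 0, "z": 0, "roll": 0}
    - {"x": 0, "y": 0, "z": 0, "roll": 0}

```text
time_s: 3.98
position: [0.6125, -0.1175, 0.0478]
tool_rot: [0.398, 3.109, -0.008]
ft_force: [-11.1, -5.3, 29.1]
grip_width: 0.0001
grasp_force: 14.9
```

The force jumped to 29 N, so it's at the stop. I'll lift off and check that the table turned.

Request:
servo_tool:
  commands:
    - {"x": 0, "y": 0, "z": -20, "roll": 0}
    - {"x": 0, "y": 0, "z": -20, "roll": 0}
    - {"x": 0, "y": 0, "z": -20, "roll": 0}
    - {"x": 0, "y": 0, "z": -10, "roll": 0}
    - {"x": 0, "y": 0, "z": 0, "roll": 0}
    - {"x": 0, "y": 0, "z": 0, "roll": 0}
    - {"x": 0, "y": 0, "z": 0, "roll": 0}
    - {"x": 0, "y": 0, "z": 0, "roll": 0}
    - {"x": 0, "y": 0, "z": 0, "roll": 0}
    - {"x": 0, "y": 0, "z": 0, "roll": 0}

```text
time_s: 4.82
position: [0.6092, -0.1145, 0.1103]
tool_rot: [-0.397, -3.115, -0.001]
ft_force: [-0.3, -0.7, -0.3]
grip_width: 0.0001
grasp_force: 0.0
```

```bash
cat > look.py <<'E'
from station import *
import cv2,sys
a=get_image('top')['color'][140:275,150:350];b=get_image('scene')['color'][140:275,170:370]
cv2.imwrite(f'pics/{sys.argv[1]}.png',cv2.resize(np.vstack([a,b]) if 0 else cv2.vconcat([a.copy(),b.copy()]),None,fx=2.2,fy=2.2,interpolation=cv2.INTER_CUBIC)[:,:,::-1])
E
python3 look.py d
```

```text
(no output)
```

View pics/d.png

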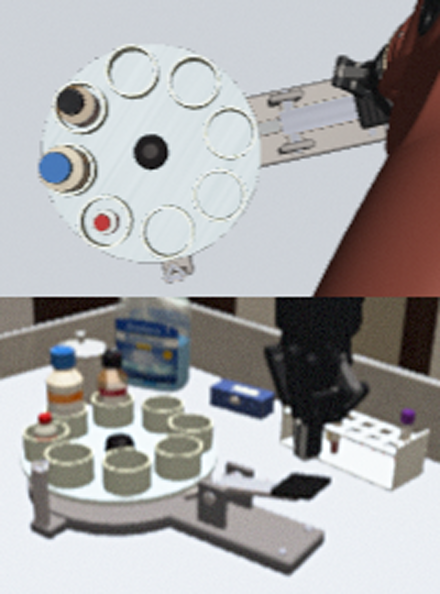

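The table advanced one socket: blue is now 2 before the pointer, at crop (57,168), and the lever is back up. Now the second and third presses, with a look after each.

Request:
servo_tool:
  commands:
    - {"x": 0, "y": 0, "z": 20, "roll": 0}
    - {"x": 0, "y": 0, "z": 10, "roll": 0}
    - {"x": 0, "y": 0, "z": 8, "roll": 0}
    - {"x": 0, "y": 0, "z": 8, "roll": 0}
    - {"x": 0, "y": 0, "z": 8, "roll": 0}
    - {"x": 0, "y": 0, "z": 5, "roll": 0}
    - {"x": 0, "y": 0, "z": 3, "roll": 0}
    - {"x": 0, "y": 0, "z": 3, "roll": 0}
    - {"x": 0, "y": 0, "z": 3, "roll": 0}
    - {"x": 0, "y": 0, "z": 2, "roll": 0}
    - {"x": 0, "y": 0, "z": 0, "roll": 0}
    - {"x": 0, "y": 0, "z": 0, "roll": 0}

```text
time_s: 5.92
position: [0.6114, -0.1183, 0.0472]
tool_rot: [0.4, 3.111, -0.01]
ft_force: [-13.4, -8.4, 38.4]
grip_width: -0.0
grasp_force: 19.5
```

Request:
servo_tool:
  commands:
    - {"x": 0, "y": 0, "z": -20, "roll": 0}
    - {"x": 0, "y": 0, "z": -20, "roll": 0}
    - {"x": 0, "y": 0, "z": -20, "roll": 0}
    - {"x": 0, "y": 0, "z": -10, "roll": 0}
    - {"x": 0, "y": 0, "z": 0, "roll": 0}
    - {"x": 0, "y": 0, "z": 0, "roll": 0}
    - {"x": 0, "y": 0, "z": 0, "roll": 0}
    - {"x": 0, "y": 0, "z": 0, "roll": 0}
    - {"x": 0, "y": 0, "z": 0, "roll": 0}
    - {"x": 0, "y": 0, "z": 0, "roll": 0}

```text
time_s: 6.75
position: [0.6092, -0.1145, 0.1103]
tool_rot: [-0.397, -3.115, -0.001]
ft_force: [1.0, 0.8, 0.1]
grip_width: -0.0
grasp_force: 0.0
```

```bash
python3 look.py e
```

```text
(no output)
```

View pics/e.png

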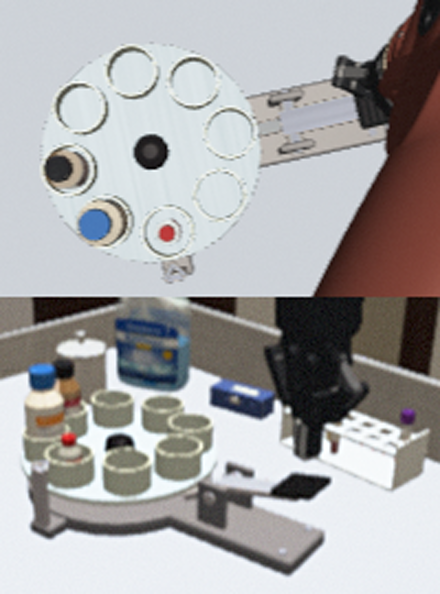

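Red is at the pointer, at crop (167,233), and blue is one before it, so one more press.

Request:
servo_tool:
  commands:
    - {"x": 0, "y": 0, "z": 20, "roll": 0}
    - {"x": 0, "y": 0, "z": 10, "roll": 0}
    - {"x": 0, "y": 0, "z": 8, "roll": 0}
    - {"x": 0, "y": 0, "z": 8, "roll": 0}
    - {"x": 0, "y": 0, "z": 8, "roll": 0}
    - {"x": 0, "y": 0, "z": 5, "roll": 0}
    - {"x": 0, "y": 0, "z": 3, "roll": 0}
    - {"x": 0, "y": 0, "z": 3, "roll": 0}
    - {"x": 0, "y": 0, "z": 3, "roll": 0}
    - {"x": 0, "y": 0, "z": 2, "roll": 0}
    - {"x": 0, "y": 0, "z": 0, "roll": 0}
    - {"x": 0, "y": 0, "z": 0, "roll": 0}

```text
time_s: 7.85
position: [0.6114, -0.1183, 0.0472]
tool_rot: [0.4, 3.111, -0.01]
ft_force: [-14.4, -8.5, 39.0]
grip_width: 0.0
grasp_force: 19.5
```

Request:
servo_tool:
  commands:
    - {"x": 0, "y": 0, "z": -20, "roll": 0}
    - {"x": 0, "y": 0, "z": -20, "roll": 0}
    - {"x": 0, "y": 0, "z": -20, "roll": 0}
    - {"x": 0, "y": 0, "z": -20, "roll": 0}
    - {"x": 0, "y": 0, "z": -10, "roll": 0}
    - {"x": 0, "y": 0, "z": 0, "roll": 0}
    - {"x": 0, "y": 0, "z": 0, "roll": 0}
    - {"x": 0, "y": 0, "z": 0, "roll": 0}
    - {"x": 0, "y": 0, "z": 0, "roll": 0}
    - {"x": 0, "y": 0, "z": 0, "roll": 0}
    - {"x": 0, "y": 0, "z": 0, "roll": 0}
    - {"x": 0, "y": 0, "z": 0, "roll": 0}

```text
time_s: 8.85
position: [0.6095, -0.1146, 0.1307]
tool_rot: [-0.398, -3.116, -0.0]
ft_force: [0.3, 0.4, 0.8]
grip_width: -0.0002
grasp_force: 0.0
```

```bash
python3 look.py f
```

```text
(no output)
```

View pics/f.png

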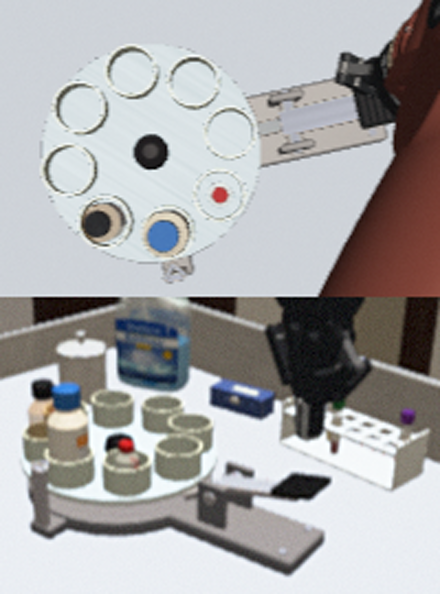

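The blue-capped bottle stands upright at the pointer, at crop (163,237). The lever is up and the arm is clear.

```bash
python3 -c "
from station import *
print(finish_job())"
```

```text
the job is handed in; nothing more can be done
None
```

The tallest (blue-capped) bottle is at the pick-up pointer after three full lever presses, upright in its socket with the lever back up and the arm clear; the job is handed in, but no verdict came back.

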